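Catch the falling case lid and lower it shut

ROBOT

A 6-joint arm with a two-finger parallel gripper is mounted at the origin on a cart in front of the work surface, level with it; the furniture and walls round the work are solid. World frame = base frame: x ahead of the robot, y to its left, z up, the work surface at z = 0. Lengths are in mm, angles in rad, forces in N, time in s.
With the tool pointing down it reaches from about 325 to 775 mm from the base axis. Payload 5.5 kg.
Tool frame: the origin (TCP) lies on the mounting face of the last link; the fingertips stand 173 mm ahead of it and the grasp point (between the pads) lies 155 mm ahead of it (r.grip_point_offset is the z of the grasp point in the tool frame, in mm); z points along the fingers, y is the line along which they close (so a half turn about z gives the same grasp; the last joint's range is limited). The gripper opens to 85 mm and grips with 20 to 120 N. Pads are 22 mm wide; open, the fingers measure 114 mm over their backs; the gripper's body (76 mm by 85 mm) begins 54 mm behind the grasp point. The pads swing forward as they close: fully open they stand 13 mm farther back than shut.
Start: joints at [1.142, 0.091, 1.231, -0, 1.82, -0.057], TCP at [217.982, 559.019, 404.675] pointing down, gripper open.
Joint ranges: [-2.87, 2.87], [-0.86, 2.18], [0.17, 2.46], [-1.51, 4.65], [0.06, 2.69], [-2.65, 2.65]. Speed limits (rad/s): [2.57, 2.57, 3.01, 3.14, 3.14, 3.14].

INTERFACE

Orientations are given as [roll, pitch, yaw] about the fixed x, y, z axes, in that order (R = Rz(yaw) Ry(pitch) Rx(roll)).
In Python, from workcell import r gives the robot as it stands.
- The arm moves only by the tool step_arm, never from a script. Its argument "commands" is a list of rows, each a list of 5 numbers: the finger opening in mm, from 0 to 85.4, then the shift along the world's x, y, z in mm, then the turn about the world's z in rad. A call has 1 to 12 rows; each row shifts and turns the commanded pose from where the row before left it; what a row does not reach is not made up. A row lasts 1/12 s, in which the tool goes at most 41.7 mm and 7.16 degrees, less where a joint would pass 70% of its speed; a pose out of reach is approached as far as the arm can. A call with a gripper value outside its range is refused whole. The fingers move at their own pace and stop on an object; "newtons" is the grip in N (left out, the last holds). Time passes only in rows, so rows that do not move let the fingers close. It gives the time, the measured TCP pose, the force, the opening and the grip force at its end, in the units of the state.
- r.sense(): the state, without advancing time (a new reading comes with each control period).
- r.grab_frame(name): name is "scene" or "top"; returns the picture (400x640x3 uint8, blue, green, red); there is no depth.
- r.camera_info(name): a dict with "K" (3x3 intrinsics, pixels), "dist_coeffs" ([k1, k2, p1, p2, k3] as OpenCV has them; the pictures are not rectified), "extrinsics" (4x4, takes a point from world to camera coordinates). Camera axes: x right, y down, z forward; pixel columns grow to the right and rows downward; lengths in mm; the calibration is good to about 2 mm. A picture is of the moment at which its call begins. camera_info takes no time and is no camera call.
- r.hand_in(): hands the job in; it is judged then, once.
The state is a dict: "t": time; "joint_positions": joint angles; "dq": joint speeds; "tau": joint torques, N m; "tool_pos": TCP position; "eef_rot": TCP orientation; "contact_force": force on the tool from outside, world axes, zero at the start; "wrist_torque": the same for the moment, N m; "width": opening from 0.0 (shut) to 1.0 (fully open); "finger_force": force on a finger pad.
Only numpy, scipy, OpenCV 4.12 (cv2) and the standard library are available. Lean on these libraries where they do the work, as an engineer would, in place of code of your own. Each camera call takes 0.05 s, during which the arm holds its last target. There are 200 camera calls.

TASK

The lid of the small steel case stands open, leaning back past upright. Push it from behind towards shut until it tips over and falls by itself, catch it on a finger while it is still clearly open, and lower it on the finger until it is fully shut, without letting it bang. Only touch the lid gently, never pinch or grip it, and leave the case and the things around it where they stand.

Things in the scene. Friction and masses are not known exactly. Their poses are not given: they have to be found in the camera images.
- case: Grey sheet-steel case, open-topped, 130 mm deep (its x) x 170 mm wide (its y) x 75 mm high, walls 4 mm, holding six bushings (all below the rim); 2.2 kg, loose on the bench. Origin: centre of its underside. x points to its hinge side (roughly to the robot's right), so its front wall, at x = -65 mm, faces the robot's left; y points away from the robot, z up. The space before its front is clear.
- lid (a joint): Angle of the case's hinged lid: 0 = shut (level), 1.57 = upright, 1.9 = leaning back on its stop, where it comes to rest before the start. Weak rotary damper, almost no friction: short of upright it falls shut by itself at about 0.8 to 1.2 rad/s times cos(angle), so 2 to 3 s from 1.4 rad, and left alone it lands too hard. Behind upright it falls back open.
- lid_hinge (a point): Middle of the lid's hinge axis, at x = +64 mm, y = 0, z = 78.5 mm of the case. The axis runs along the case's y. The lid is a flat aluminium plate, 4 mm thick, 170 mm wide, 155 mm from hinge axis to free edge, about 0.25 kg.
- lid_edge (a point): Middle of the lid's free edge (a rolled bead 8 mm thick), 155 mm from the hinge axis. Shut, it lies 26 mm in front of the case's front wall and 78.5 mm above the bench, so a finger under this overhang can lower the lid until it is shut. x points from the edge to the hinge, z out of the lid's upper (outer) face.
- screw_box: Bystander: green card box 60 x 90 x 51 mm high, loose, beyond the case, at its +y side. Origin: centre of its underside. Leave alone.
- tape_measure: Bystander: yellow and black tape measure 36 x 87 x 66 mm high, loose, on the robot's side of the case, at its -y side. Origin: its underside. Leave alone.
- gauge_block: Bystander: drilled hardwood block 44 x 90 x 26 mm high, loose, on the hinge side of the case (the robot's right). Origin: centre of its underside. Leave alone.
- tape_black: Bystander: black tape roll, 58 mm across, 19 mm high, loose, near left corner of the bench. Origin: centre of its underside. Leave alone.

How it is judged (in metres and radians):
On the way, in this order (a step that is already met when the one before it is completed fails the run):
1. the lid has been tipped forward over upright (value of joint lid between 1.2 and 1.45 rad).
2. the lid lies on a finger, still open by more than 0.3 rad (17 degrees) and slower than it would fall (under 0.45 rad/s) (value of joint lid between 0.3 and 1.1 rad and velocity of joint lid above -0.45 rad/s and contact force between the fingers and lid above 0.2 N), for 0.2 s.
At the end, for the whole second after the job is handed in: The lid is shut (within 0.03 rad, 5 mm at its edge) and at rest; the case has stayed within 20 mm of its place and stands level; the four loose bystanders are within 15 mm of their places (value of joint lid below 0.03 rad and velocity of joint lid between -0.05 and 0.05 rad/s and distance of case from where it was at the start of the episode below 0.02 m and angle between case's own z axis and vertical below 0.03 rad and distance of each of screw_box, tape_measure, gauge_block, tape_black from where it was at the start of the episode below 0.015 m); the robot touches nothing.
It fails at once if the lid bangs: it comes down faster than 0.55 rad/s (85 mm/s at its edge) over the last 0.25 rad, save the last 6 mm (value of joint lid between 0.04 and 0.25 rad and velocity of joint lid below -0.55 rad/s).
It fails at once if the lid is pinched or forced: more than 15 N between fingers and lid (contact force between the fingers and lid above 15 N).
It fails at once if the case is shoved (20 mm) or lifted (10 mm) (distance of case from where it was at the start of the episode above 0.02 m or height (world z) of case above 0.01 m).
It fails at once if a bystander is disturbed (15 mm) (distance of any of screw_box, tape_measure, gauge_block, tape_black from where it was at the start of the episode above 0.015 m).
It also fails if it takes over 48 s, if anything falls off the work surface, if the arm or the gripper's body presses on something with over 40 N, if the wrist force passes 120 N, or if a joint passes its speed limit or range.

## Working session

There is one attempt and no reset: what is moved stays moved. The work goes in short steps, Python scripts to look and compute and a tool call to move; the robot and the scene stay as the last step left them, time stands still between calls to the robot, and variables do not carry over. Pictures are saved under pics/ and viewed, at most 10 in all, crops included, and the job is handed in when it is done.

Besides the shell and the picture viewer there is one more tool, called after "Emit:" as name(argument=value, ...), one argument or row to a line, values as JSON. step_arm: Moves the arm, as the interface text tells. Its arguments: {"type":"object","properties":{"commands":{"type":"array"},"newtons":{"type":"number"}},"required":["commands"]}

```bash
mkdir -p pics
python3 - <<'E'
from workcell import r
import cv2,numpy as np
for n in("scene","top"):
    cv2.imwrite(f"pics/{n}0.png",r.grab_frame(n)); c=r.camera_info(n); print(n,np.round(c["K"],1).tolist(),c["dist_coeffs"],np.round(c["extrinsics"],3).tolist())
print(r.sense())
E
```

```text
scene [[514.6, 0.0, 321.6], [0.0, 514.6, 201.5], [0.0, 0.0, 1.0]] [-0.02278111  0.          0.          0.          0.        ] [[0.456, -0.89, -0.009, -243.393], [-0.665, -0.334, -0.668, 437.898], [0.591, 0.311, -0.744, 1018.13], [0.0, 0.0, 0.0, 1.0]]
top [[465.5, 0.0, 317.4], [0.0, 465.5, 203.3], [0.0, 0.0, 1.0]] [-0.12137027  0.          0.          0.          0.        ] [[-0.005, -1.0, -0.003, 19.61], [-0.982, 0.006, -0.19, 562.567], [0.19, 0.002, -0.982, 1223.612], [0.0, 0.0, 0.0, 1.0]]
{'t': 0.1, 'joint_positions': array([ 1.14230954e+00,  9.17813543e-02,  1.23175760e+00, -3.26972503e-05,
        1.81977145e+00, -5.67051767e-02]), 'dq': array([-0.00109962, -0.00059343, -0.00425178,  0.0013506 , -0.00020467,
        0.00114617]), 'tau': array([ 2.32906939e-03, -4.60222900e+01, -4.19213712e+01,  2.54027873e-05,
        1.07689225e-02,  6.49072604e-05]), 'tool_pos': array([217.99852692, 559.05668937, 403.66943397]), 'eef_rot': array([-3.13987587e+00, -6.57011182e-05,  2.76980296e+00]), 'contact_force': array([ 1.15286194, -0.28719998, -0.09096382]), 'wrist_torque': array([-0.04375747, -0.00163346, -0.05241722]), 'finger_force': 0.0, 'width': 0.9966050623657093}
```

View pics/scene0.png

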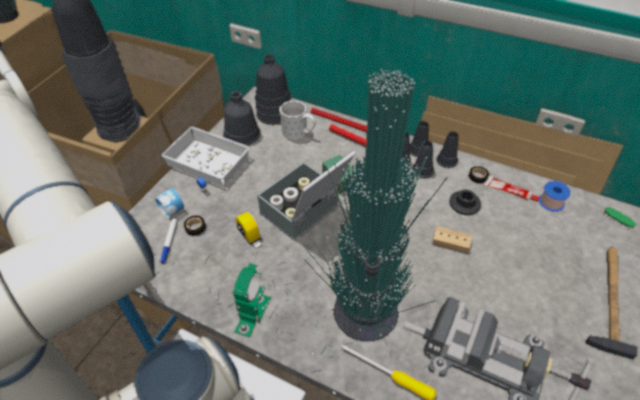

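View pics/top0.png

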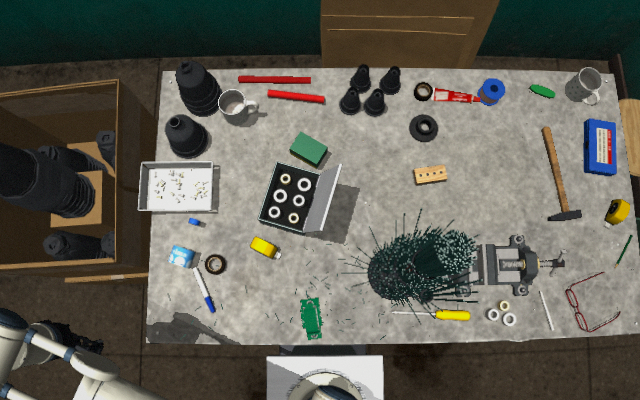

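The scene shows the open case at about (300,200) with its lid leaning to the right, and a tall bristly obstacle at (370,200) in front of it. The top view shows the case rim at about (258-322, 163-235), the lid edge from (340,165) to (325,235), and the obstacle at about (420,265). I'll enlarge that area.

Run:
```python
import cv2
a=cv2.imread("pics/top0.png")[145:265,240:380]; cv2.imwrite("pics/t1.png",cv2.resize(a,None,fx=5,fy=5,interpolation=cv2.INTER_CUBIC))
a=cv2.imread("pics/scene0.png")[140:250,225:375]; cv2.imwrite("pics/s1.png",cv2.resize(a,None,fx=5,fy=5,interpolation=cv2.INTER_CUBIC))
```

```text
(no output)
```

View pics/t1.png

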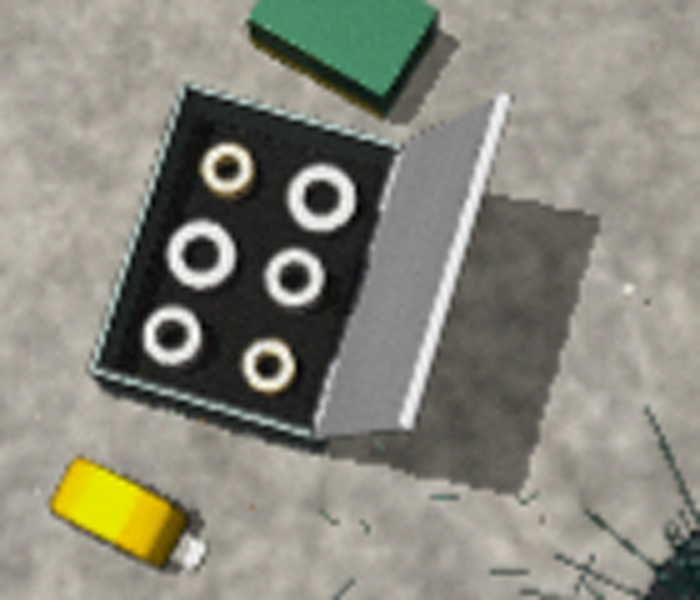

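View pics/s1.png

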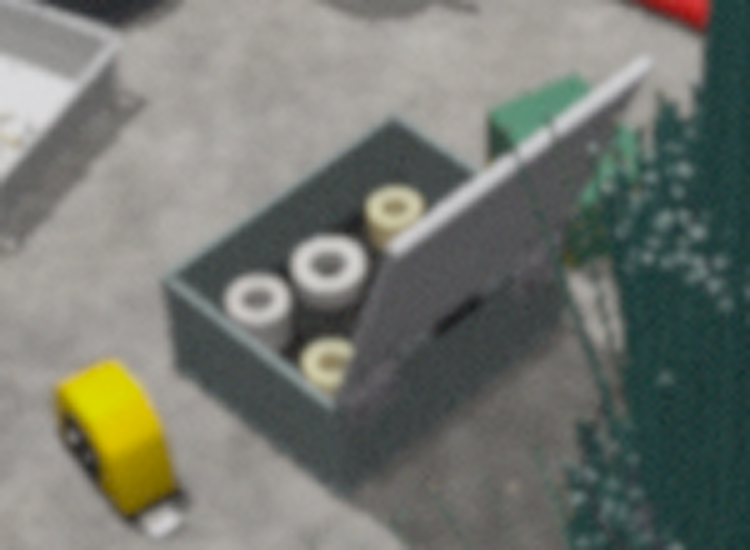

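The top crop shows rim corners at (185,88), (95,373), (318,440) and about (400,147), and lid-edge ends at (505,95) and (407,428). The tape measure is at (125,512), the screw box at (345,45), and bristles start at about (640,410). The next step is fitting the case pose.

```bash
cat > h.py <<'E'
from workcell import r
import cv2,numpy as np
from scipy.optimize import least_squares
def cam(n):
    c=r.camera_info(n); return np.array(c["K"],float),np.array(c["dist_coeffs"],float),np.array(c["extrinsics"],float)
def proj(n,P):
    K,d,E=cam(n); return cv2.projectPoints(np.array(P,float).reshape(-1,1,3),cv2.Rodrigues(E[:3,:3])[0],E[:3,3],K,d)[0][:,0]
def ray(n,uv,z):
    K,d,E=cam(n); p=cv2.undistortPoints(np.array([[uv]],float),K,d)[0,0]
    R=E[:3,:3]; o=-R.T@E[:3,3]; v=R.T@[p[0],p[1],1]; return o+v*(z-o[2])/v[2]
E
python3 - <<'E'
from h import *
t=lambda u,v:((u+.5)/5-.5+240,(v+.5)/5-.5+145)
s=lambda u,v:((u+.5)/5-.5+225,(v+.5)/5-.5+140)
e=[64-155*np.cos(1.9),78.5+155*np.sin(1.9)]
L=[[-65,85,75],[-65,-85,75],[65,-85,75],[e[0],85,e[1]],[e[0],-85,e[1]]]
T=np.array([t(185,88),t(95,373),t(318,440),t(505,95),t(407,428)])
S=np.array([s(393,120),s(168,283),s(335,405),s(648,62),s(393,245)])
def W(p): 
    c,q=np.cos(p[2]),np.sin(p[2]); L_=np.array(L); return np.c_[p[0]+c*L_[:,0]-q*L_[:,1],p[1]+q*L_[:,0]+c*L_[:,1],L_[:,2]]
for use in("t","s","ts"):
    f=lambda p:np.r_[(proj("top",W(p))-T).ravel()*("t" in use),(proj("scene",W(p))-S).ravel()*("s" in use)]
    o=least_squares(f,[500,50,-1.5]); print(use,o.x.round(3),o.fun.round(1))
print(W(o.x).round(1))
for n,u,z in(("tape",(125,500),66),("tapefarR",(185,500),60),("boxNear",(385,105),51),("boxR",(437,15),51),("boxL",(250,25),51),("brL",(640,410),100)): print(n,ray("top",t(*u),z).round())
for n,u,z in(("gauge",(430,175),26),("obst",(370,270),0),("obsttop",(470,245),350),("bell",(185,145),60),("tray",(215,190),30),("tray2",(140,190),30)): print(n,ray("top",u,z).round())
for z in(0,100,200,300,400): print(z,ray("scene",(390,80),z).round(),ray("scene",(366,320),z).round())
E
```

```text
t [578.206  91.561  -1.86 ] [-0.6 -1.3 -1.3  0.3  0.4  0.4  0.6 -0.1  0.6  0.5 -0.  -0.  -0.  -0.
 -0.   0.   0.   0.   0.   0. ]
s [580.784  92.348  -1.862] [-0.  -0.  -0.  -0.   0.  -0.   0.  -0.   0.  -0.   0.2 -1.8 -1.6 -1.1
  0.1  1.2  0.7 -0.4  0.4  1.4]
ts [579.231  91.772  -1.861] [-0.6 -1.6 -1.4 -0.1  0.3  0.   0.6 -0.5  0.5  0.1  0.1 -1.4 -1.7 -0.6
  0.   1.7  0.6  0.1  0.4  1.9]
[[679.3 129.7  75. ]
 [516.4 178.4  75. ]
 [479.2  53.8  75. ]
 [628.  -41.9 225.2]
 [465.1   6.8 225.2]]
tape [449. 158.  66.]
tapefarR [449. 127.  60.]
boxNear [671.  18.  51.]
boxR [723. -12.  51.]
boxL [718.  94.  51.]
brL [ 491. -115.  100.]
gauge [ 649. -306.   26.]
obst [ 382. -130.    0.]
obsttop [ 415. -303.  350.]
bell [732. 391.  60.]
tray [608. 306.  30.]
tray2 [609. 525.  30.]
0 [1244.   97.    0.] [ 357. -204.    0.]
100 [1106.   51.  100.] [ 304. -221.  100.]
200 [968.   5. 200.] [ 251. -239.  200.]
300 [831. -42. 300.] [ 197. -256.  300.]
400 [693. -88. 400.] [ 144. -274.  400.]
```

Emit:
step_arm(
  commands=[
    [0,10,-20,14,-0.124],
    [0,18,-36,10,-0.124],
    [0,18,-36,8,-0.124],
    [0,18,-36,8,-0.124],
    [0,18,-36,8,-0.124],
    [0,18,-36,8,-0.124],
    [0,18,-36,8,-0.124],
    [0,18,-36,6,-0.124],
    [0,18,-36,0,-0.124],
    [0,18,-36,0,-0.124],
    [0,18,-36,0,-0.124],
    [0,18,-36,0,-0.124],
  ],
  newtons=20,
)

```text
t: 1.1
tool_pos: [426.3, 141.1, 474.5]
eef_rot: [-3.142, -0.0, 1.276]
contact_force: [1.2, 0.7, 0.3]
width: -0.003
finger_force: 0.0
```

Emit:
step_arm(
  commands=[
    [0,15,-31,0,0],
    [0,15,-31,0,0.003],
    [0,15,-31,0,0],
    [0,15,-31,0,0],
    [0,15,-31,0,0],
    [0,15,-31,0,0],
    [0,15,-31,-20,0],
    [0,0,0,-35,0],
    [0,0,0,-35,0],
    [0,0,0,0,0],
  ],
)

```text
t: 1.93
tool_pos: [530.2, -74.6, 374.1]
eef_rot: [-3.125, 0.001, 1.283]
contact_force: [-0.7, -0.1, -3.2]
width: -0.0
finger_force: 0.0
```

Run:
```python
from h import *
a=r.grab_frame("top")[130:260,250:400]; b=r.grab_frame("scene")[100:260,225:425]
cv2.imwrite("pics/2.png",np.vstack([cv2.resize(a,(345,299),interpolation=2),cv2.resize(b,(345,276),interpolation=2)])); s=r.sense(); print(s["tool_pos"],s["eef_rot"],s["contact_force"])
cv2.imwrite("pics/t2.png",cv2.resize(a,None,fx=4,fy=4,interpolation=2))
p=s["tool_pos"]; print(proj("top",[p-[0,0,173],[547,-17,225]]),proj("scene",[p-[0,0,173],[547,-17,225]]))
```

```text
[530.7755904  -73.93909853 383.43282456] [-3.13755796e+00  2.76213840e-04  1.28475600e+00] [-0.21217931 -0.20582247  1.47183655]
[[354.83143065 203.77014612]
 [331.23446056 196.04933655]] [[349.47886561 187.68019351]
 [329.97456279 170.46669474]]
```

View pics/2.png

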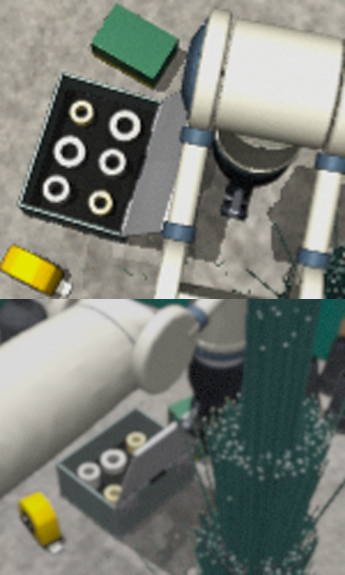

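Emit:
step_arm(
  commands=[
    [0,2.4,8,0,0],
    [0,2.4,8,0,0],
    [0,2.4,8,0,0],
    [0,2.4,8,0,0],
    [0,2.4,8,0,0],
    [0,2.4,8,0,0],
    [0,2.4,8,0,0],
    [0,2.4,8,0,0],
    [0,2.4,8,0,0],
    [0,2.4,8,0,0],
    [0,0,0,0,0],
  ],
)

```text
t: 2.95
tool_pos: [555.3, 7.6, 384.4]
eef_rot: [-3.141, -0.001, 1.286]
contact_force: [-0.5, -0.5, 0.4]
width: -0.003
finger_force: 0.0
```

Run:
```python
from h import *
b=r.grab_frame("scene")[120:250,230:380]
cv2.imwrite("pics/3.png",cv2.resize(b,None,fx=5,fy=4.6,interpolation=2)); s=r.sense(); print(s["tool_pos"],s["contact_force"])
c,q=np.cos(-1.861),np.sin(-1.861)
for th in(1.9,1.7,1.6,1.5,1.4):
    P=[]
    for y in(-85,0):
        x=64-155*np.cos(th); P.append([579.2+c*x-q*y,91.8+q*x+c*y,78.5+155*np.sin(th)])
    print(th,((proj("scene",P)-[230,120]+.5)*[5,4.6]).round().tolist())
```

```text
[555.17734123   6.9626181  384.3385313 ] [0.13488089 0.49461971 0.34667027]
1.9 [[370.0, 327.0], [503.0, 235.0]]
1.7 [[322.0, 285.0], [455.0, 196.0]]
1.6 [[297.0, 268.0], [431.0, 179.0]]
1.5 [[273.0, 253.0], [407.0, 165.0]]
1.4 [[250.0, 240.0], [383.0, 154.0]]
```

View pics/3.png

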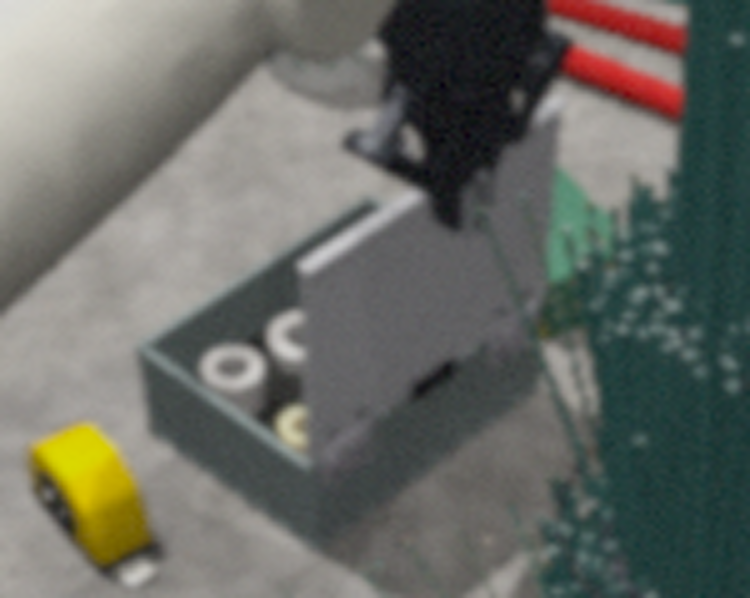

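The near lid corner is at (302,268), so the lid is at about 1.61 rad, with the fingertip behind its edge at (450,225). Next I push it over, hop over the edge and put the finger in front.

Emit:
step_arm(
  commands=[
    [0,2.7,8.9,0,0],
    [0,2.7,8.9,0,0],
    [0,2.7,8.9,0,0],
    [0,0,0,26,0],
    [0,0,0,20,0],
    [0,9,30,0,0],
    [0,12,40,0,0],
    [0,10,34,-8,0],
    [0,0,0,-24,0],
    [0,0,0,-26,0],
    [0,0,0,-16,0],
    [0,0,0,-8,0],
  ],
)

```text
t: 4.0
tool_pos: [593.8, 137.8, 344.9]
eef_rot: [-3.137, 0.002, 1.286]
contact_force: [-0.4, -0.3, 0.2]
width: 0.002
finger_force: 0.0
```

```bash
cat > look.py <<'E'
from h import *
import sys
n=sys.argv[1]
b=r.grab_frame("scene")[120:250,230:380]
cv2.imwrite(f"pics/{n}.png",cv2.resize(b,None,fx=5,fy=4.6,interpolation=2)); s=r.sense(); print(s["t"],s["tool_pos"],s["contact_force"])
c,q=np.cos(-1.861),np.sin(-1.861)
for th in map(float,sys.argv[2:]):
    P=[]
    for y in(-85,85):
        x=64-155*np.cos(th); P.append([579.2+c*x-q*y,91.8+q*x+c*y,78.5+155*np.sin(th)])
    print(th,((proj("scene",P)-[230,120]+.5)*[5,4.6]).round().tolist())
E
python3 look.py 4 1.5 1.4 1.3 1.2 1.1 1.0 .9
```

```text
4.05 [593.80796088 137.46133611 344.51716683] [ 0.2155553  -0.0613855  -1.20212807]
1.5 [[273.0, 253.0], [531.0, 84.0]]
1.4 [[250.0, 240.0], [508.0, 73.0]]
1.3 [[228.0, 230.0], [485.0, 65.0]]
1.2 [[207.0, 223.0], [463.0, 60.0]]
1.1 [[187.0, 218.0], [443.0, 57.0]]
1.0 [[169.0, 217.0], [424.0, 57.0]]
0.9 [[153.0, 218.0], [406.0, 59.0]]
```

View pics/4.png

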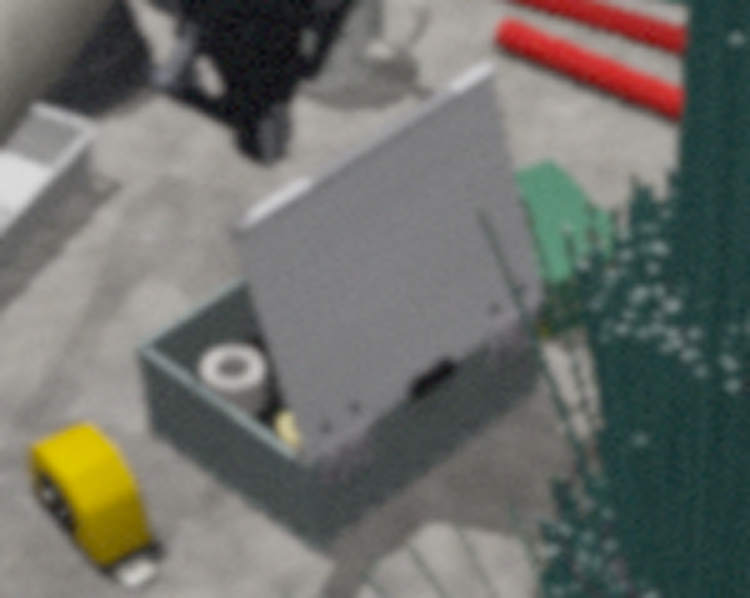

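The lid's near corner at (240,228) puts it at about 1.36 rad and falling, with the finger in front of it at (265,150). Now I wait for it to land on the finger.

Emit:
step_arm(
  commands=[
    [0,0,0,0,0],
    [0,0,0,0,0],
    [0,0,0,0,0],
    [0,0,0,0,0],
    [0,0,0,0,0],
    [0,0,0,0,0],
    [0,0,0,0,0],
    [0,0,0,0,0],
    [0,0,0,0,0],
    [0,0,0,0,0],
    [0,0,0,0,0],
    [0,0,0,0,0],
  ],
)

```text
t: 5.05
tool_pos: [594.1, 136.6, 348.6]
eef_rot: [-3.141, -0.0, 1.285]
contact_force: [0.1, 0.3, 0.3]
width: 0.001
finger_force: 0.0
```

Emit:
step_arm(
  commands=[
    [0,0,0,0,0],
    [0,0,0,0,0],
    [0,0,0,0,0],
    [0,0,0,0,0],
    [0,0,0,0,0],
    [0,0,0,0,0],
    [0,0,0,0,0],
    [0,0,0,0,0],
    [0,0,0,0,0],
    [0,0,0,0,0],
  ],
)

```text
t: 5.88
tool_pos: [594.0, 136.6, 348.7]
eef_rot: [-3.142, 0.0, 1.285]
contact_force: [0.6, 0.7, 0.1]
width: -0.002
finger_force: 0.4
```

```bash
python3 look.py 5 1.1 1.0 .9 .8 .7
```

```text
5.9333 [594.05738921 136.62271121 348.67589207] [0.00309663 0.23489906 0.15246793]
1.1 [[187.0, 218.0], [443.0, 57.0]]
1.0 [[169.0, 217.0], [424.0, 57.0]]
0.9 [[153.0, 218.0], [406.0, 59.0]]
0.8 [[139.0, 221.0], [390.0, 64.0]]
0.7 [[127.0, 227.0], [376.0, 71.0]]
```

View pics/5.png

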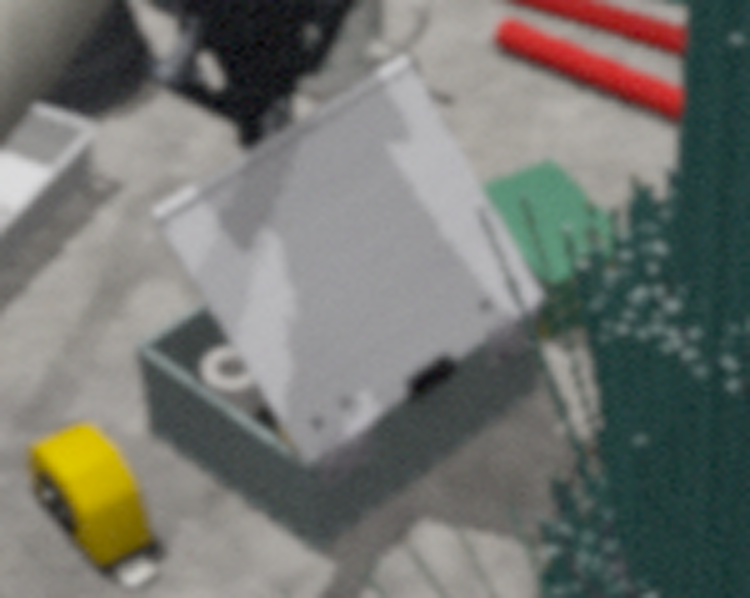

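The lid rests on the finger: its edge ends at (155,213) and (405,60) give about 0.9 rad. I'll lower it along its arc.

Emit:
step_arm(
  commands=[
    [0,0,0,0,0],
    [0,0,0,0,0],
    [0,0.54,1.81,-1.66,0],
    [0,0.54,1.81,-1.66,0],
    [0,0.54,1.81,-1.66,0],
    [0,0.54,1.81,-1.66,0],
    [0,0.54,1.81,-1.66,0],
    [0,0.54,1.81,-1.66,0],
    [0,0.49,1.64,-1.84,0],
    [0,0.49,1.64,-1.84,0],
    [0,0.49,1.64,-1.84,0],
    [0,0.49,1.64,-1.84,0],
  ],
)

```text
t: 6.93
tool_pos: [599.3, 154.2, 331.1]
eef_rot: [-3.141, 0.0, 1.285]
contact_force: [0.3, 0.9, -1.3]
width: -0.0
finger_force: 0.3
```

Emit:
step_arm(
  commands=[
    [0,0.49,1.64,-1.84,0],
    [0,0.49,1.64,-1.84,0],
    [0,0.44,1.46,-2.0,0],
    [0,0.44,1.46,-2.0,0],
    [0,0.44,1.46,-2.0,0],
    [0,0.44,1.46,-2.0,0],
    [0,0.44,1.46,-2.0,0],
    [0,0.44,1.46,-2.0,0],
    [0,0.38,1.26,-2.14,0],
    [0,0.38,1.26,-2.14,0],
    [0,0.38,1.26,-2.14,0],
    [0,0,0,0,0],
  ],
)

```text
t: 7.93
tool_pos: [604.1, 170.2, 308.6]
eef_rot: [-3.141, -0.0, 1.285]
contact_force: [-0.4, 1.2, -1.3]
width: -0.004
finger_force: 0.7
```

```bash
python3 look.py 6 .8 .7 .6 .55 .5 .45 .4
```

```text
7.9833 [604.05280956 170.05426939 308.9070333 ] [ 0.89202817  1.40346114 -0.59574219]
0.8 [[139.0, 221.0], [390.0, 64.0]]
0.7 [[127.0, 227.0], [376.0, 71.0]]
0.6 [[117.0, 235.0], [364.0, 80.0]]
0.55 [[113.0, 240.0], [359.0, 86.0]]
0.5 [[109.0, 245.0], [354.0, 92.0]]
0.45 [[106.0, 251.0], [350.0, 98.0]]
0.4 [[103.0, 257.0], [346.0, 105.0]]
```

View pics/6.png

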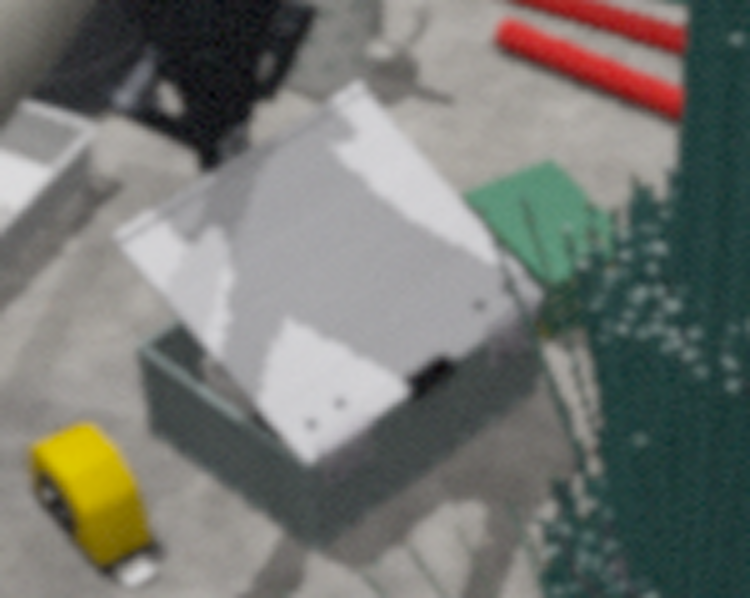

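The edge ends at (117,236) and (355,85) give about 0.54 rad, still carried by the finger with about 1 N. I'll continue along the arc.

Emit:
step_arm(
  commands=[
    [0,0.38,1.26,-2.14,0],
    [0,0.31,1.05,-2.27,0],
    [0,0.31,1.05,-2.27,0],
    [0,0.31,1.05,-2.27,0],
    [0,0.31,1.05,-2.27,0],
    [0,0.31,1.05,-2.27,0],
    [0,0.31,1.05,-2.27,0],
    [0,0.25,0.83,-2.36,0],
    [0,0.25,0.83,-2.36,0],
    [0,0.25,0.83,-2.36,0],
    [0,0.25,0.83,-2.36,0],
    [0,0.25,0.83,-2.36,0],
  ],
)

```text
t: 8.98
tool_pos: [607.6, 181.8, 281.6]
eef_rot: [3.141, -0.001, 1.285]
contact_force: [3.2, 3.9, 0.1]
width: -0.001
finger_force: 2.3
```

```bash
python3 look.py 7 .45 .4 .35 .3 .25 .2 0
```

```text
9.0333 [607.66372982 181.96760728 281.07200143] [ 5.95958081  5.25916343 -0.17602228]
0.45 [[106.0, 251.0], [350.0, 98.0]]
0.4 [[103.0, 257.0], [346.0, 105.0]]
0.35 [[101.0, 264.0], [343.0, 112.0]]
0.3 [[100.0, 271.0], [341.0, 119.0]]
0.25 [[99.0, 279.0], [338.0, 127.0]]
0.2 [[98.0, 287.0], [337.0, 135.0]]
0.0 [[101.0, 322.0], [335.0, 171.0]]
```

View pics/7.png

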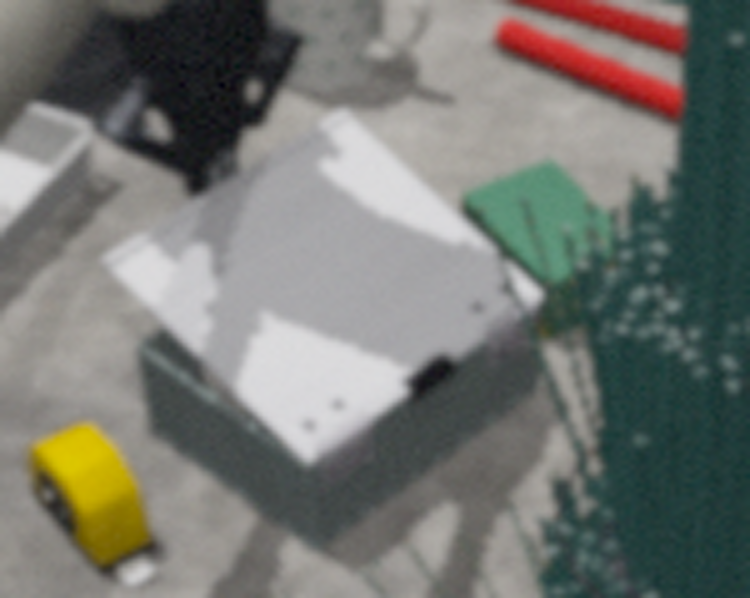

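Emit:
step_arm(
  commands=[
    [0,0.25,0.66,-1.7,0],
    [0,0.25,0.66,-1.7,0],
    [0,0.25,0.66,-1.7,0],
  ],
)

```text
t: 9.28
tool_pos: [608.3, 183.6, 276.3]
eef_rot: [-3.142, 0.0, 1.285]
contact_force: [2.8, 3.7, 0.4]
width: 0.001
finger_force: 1.7
```

Emit:
step_arm(
  commands=[
    [0,0,0,0,0],
  ],
)

```text
t: 9.37
tool_pos: [608.3, 183.7, 276.0]
eef_rot: [-3.141, 0.0, 1.285]
contact_force: [2.7, 3.2, 0.5]
width: -0.001
finger_force: 2.1
```

Emit:
step_arm(
  commands=[
    [0,0,0,0,0],
  ],
)

```text
t: 9.45
tool_pos: [608.3, 183.6, 276.2]
eef_rot: [-3.141, 0.0, 1.285]
contact_force: [4.0, 3.1, -0.4]
width: -0.001
finger_force: 2.0
```

Emit:
step_arm(
  commands=[
    [0,0.2,0.53,-1.8,0],
    [0,0.2,0.53,-1.8,0],
    [0,0.19,0.5,-1.8,0],
    [0,0.18,0.46,-1.8,0],
    [0,0.18,0.46,-1.8,0],
    [0,0,0,0,0],
  ],
)

```text
t: 9.95
tool_pos: [609.1, 186.1, 266.8]
eef_rot: [-3.141, 0.001, 1.285]
contact_force: [3.1, 2.3, -0.8]
width: 0.001
finger_force: 1.4
```

Emit:
step_arm(
  commands=[
    [0,0,0,0,0],
  ],
)

```text
t: 10.03
tool_pos: [609.1, 186.0, 267.2]
eef_rot: [-3.141, 0.001, 1.285]
contact_force: [2.0, 2.2, 0.1]
width: -0.002
finger_force: 1.2
```

Emit:
step_arm(
  commands=[
    [0,0.1,0.34,-1.82,0],
    [0,0.1,0.34,-1.82,0],
    [0,0.1,0.32,-1.82,0],
    [0,0.09,0.3,-1.82,0],
    [0,0,0,0,0],
  ],
)

```text
t: 10.45
tool_pos: [609.6, 187.4, 259.7]
eef_rot: [-3.141, 0.0, 1.285]
contact_force: [1.2, 2.3, -0.6]
width: -0.0
finger_force: 1.3
```

Emit:
step_arm(
  commands=[
    [0,0,0,0,0],
  ],
)

```text
t: 10.53
tool_pos: [609.5, 187.4, 260.0]
eef_rot: [-3.141, 0.0, 1.285]
contact_force: [2.3, 2.0, -0.2]
width: -0.001
finger_force: 1.2
```

```bash
python3 look.py 8 .3 .25 .2 .15 .1
```

```text
10.5833 [609.54970113 187.35594209 260.20367161] [ 0.03323583  2.99651266 -0.67374812]
0.3 [[100.0, 271.0], [341.0, 119.0]]
0.25 [[99.0, 279.0], [338.0, 127.0]]
0.2 [[98.0, 287.0], [337.0, 135.0]]
0.15 [[98.0, 296.0], [336.0, 144.0]]
0.1 [[99.0, 304.0], [335.0, 153.0]]
```

View pics/8.png

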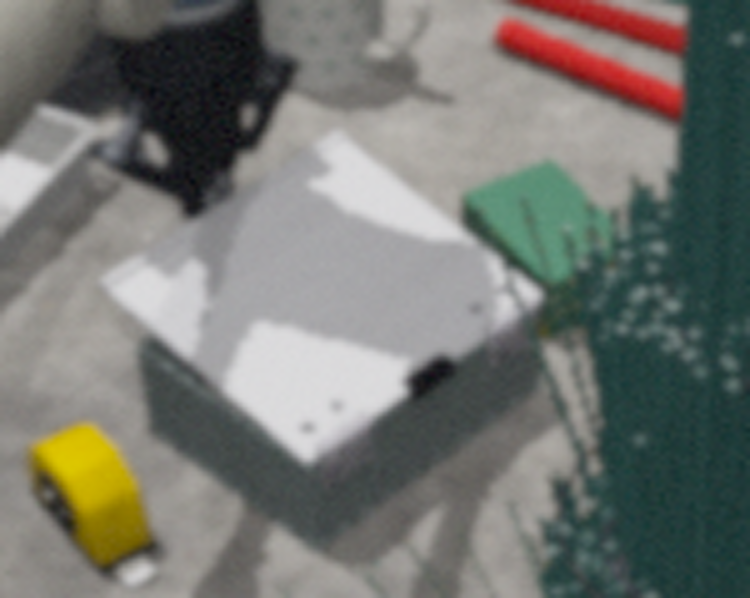

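The edge ends at (103,283) and (337,132) put the lid at about 0.20 rad, steady on the finger at about 2.5 N. That picture was my eleventh, one over the 10-picture limit, so I'll view no more and go by force and numeric image checks only.

Emit:
step_arm(
  commands=[
    [0,0.08,0.27,-1.8,0],
    [0,0.07,0.25,-1.8,0],
    [0,0.07,0.24,-1.8,0],
    [0,0.06,0.22,-1.8,0],
    [0,0,0,0,0],
  ],
)

```text
t: 11.0
tool_pos: [609.9, 188.5, 252.6]
eef_rot: [-3.141, -0.0, 1.285]
contact_force: [1.7, 3.3, -1.6]
width: 0.001
finger_force: 1.6
```

Emit:
step_arm(
  commands=[
    [0,0,0,0,0],
  ],
)

```text
t: 11.08
tool_pos: [609.9, 188.4, 252.9]
eef_rot: [-3.141, -0.0, 1.285]
contact_force: [1.4, 3.4, 0.1]
width: 0.0
finger_force: 1.6
```

Emit:
step_arm(
  commands=[
    [0,0.06,0.2,-1.8,0],
    [0,0.05,0.18,-1.8,0],
    [0,0.05,0.16,-1.8,0],
    [0,0.04,0.14,-1.8,0],
    [0,0,0,0,0],
  ],
)

```text
t: 11.5
tool_pos: [610.1, 189.2, 245.4]
eef_rot: [-3.141, -0.0, 1.285]
contact_force: [2.1, 4.0, -1.3]
width: 0.003
finger_force: 2.3
```

Emit:
step_arm(
  commands=[
    [0,0,0,0,0],
  ],
)

```text
t: 11.58
tool_pos: [610.1, 189.1, 245.8]
eef_rot: [-3.142, -0.0, 1.285]
contact_force: [1.6, 4.4, -1.6]
width: 0.001
finger_force: 2.3
```

Emit:
step_arm(
  commands=[
    [0,0.05,0.16,-1.8,0],
    [0,0.04,0.14,-1.8,0],
    [0,0.03,0.12,-1.8,0],
    [0,0.03,0.1,-1.8,0],
    [0,0,0,0,0],
  ],
)

```text
t: 12.0
tool_pos: [610.2, 189.7, 238.1]
eef_rot: [-3.141, -0.0, 1.285]
contact_force: [1.0, 5.5, -0.2]
width: -0.001
finger_force: 2.7
```

```bash
cat > corr.py <<'E'
from h import *
# lid edge angle: offset of near/far bright corner along the column against the first pictures, by matching patches of pics/8 (theta .20)
b=cv2.resize(r.grab_frame("scene")[120:250,230:380],None,fx=5,fy=4.6,interpolation=2); a=cv2.imread("pics/8.png")
for (u,v) in((120,285),(335,150)):
    t=a[v-28:v+28,u-28:u+28]; w=b[v-40:v+110,u-45:u+45]; m=cv2.minMaxLoc(cv2.matchTemplate(w,t,cv2.TM_CCOEFF_NORMED)); print("shift",m[3][0]-17,m[3][1]-12,round(m[1],2))
s=r.sense(); print(s["t"],s["tool_pos"],s["contact_force"],s["finger_force"])
E
python3 corr.py
```

```text
shift 3 23 0.98
shift -3 24 0.98
12.05 [610.24869486 189.63715421 238.290033  ] [ 2.00117678  5.1938564  -0.56723677] 2.610326372087002
```

Emit:
step_arm(
  commands=[
    [0,0.03,0.12,-1.8,0],
    [0,0.03,0.1,-1.8,0],
    [0,0.02,0.08,-1.8,0],
    [0,0,0,0,0],
  ],
)

```text
t: 12.38
tool_pos: [610.3, 189.9, 232.6]
eef_rot: [-3.141, 0.0, 1.285]
contact_force: [1.4, 5.3, -2.1]
width: -0.003
finger_force: 2.6
```

```bash
python3 corr.py
```

```text
shift 4 29 0.98
shift -2 29 0.98
12.4333 [610.32283257 189.87109923 232.77787585] [ 2.49160872  5.41904309 -1.34070589] 2.5595565140247345
```

Emit:
step_arm(
  commands=[
    [0,0.02,0.06,-1.6,0],
    [0,0.01,0.04,-1.6,0],
    [0,0,0.02,-1.6,0],
    [0,0,0,0,0],
  ],
)

```text
t: 12.77
tool_pos: [610.5, 189.8, 228.7]
eef_rot: [3.141, -0.0, 1.285]
contact_force: [1.1, 3.9, 0.5]
width: 0.002
finger_force: 2.0
```

```bash
python3 corr.py
```

```text
shift 5 31 0.97
shift -3 31 0.97
12.8167 [610.4359342  189.85542154 228.71927556] [2.48846835 3.6689828  1.32191454] 2.079553361982107
```

Emit:
step_arm(
  commands=[
    [0,0,0,-1.5,0],
    [0,0.2,0.5,0,0],
    [0,0.3,1,0,0],
    [0,1.5,5,0,0],
    [0,3,10,0,0],
    [0,3,10,0,0],
    [0,3,10,0,0],
    [0,0,0,10,0],
    [0,0,0,25,0],
    [0,0,0,30,0],
    [0,0,0,20,0],
    [0,0,0,0,0],
  ],
)

```text
t: 13.82
tool_pos: [621.9, 227.0, 319.8]
eef_rot: [3.133, -0.005, 1.285]
contact_force: [-0.5, 0.7, 1.4]
width: 0.003
finger_force: 0.0
```

```bash
python3 corr.py
```

```text
shift 7 32 0.97
shift -3 36 0.77
13.8667 [621.74127098 226.87040834 316.91186898] [ 0.24098318 -0.45651101 -0.24166028] 0.0
```

Run:
```python
from workcell import r
print(r.hand_in())
```

```text
the job is handed in; nothing more can be done
None
```

The lid was tipped over, caught on the finger at about 0.9 rad, and lowered to shut without a bang as far as I could measure; the job is handed in at about 14 s, no verdict was returned, and I viewed 11 pictures against the limit of 10.

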